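# Find the sound dryer flange with a straightedge

## Task

One of the two dryer bearing flanges on the bench is sound; on the other the hub stands slightly proud of the rim, so a straightedge laid across it rocks. Lower the straightedge gently across the middle of a flange until it rests there, let go without dropping it, and press it down over the rim with closed fingers at about 8 N (never over 30 N), first at its red end and then at its plain end, to feel whether it rocks; if it rocks, move it to the other flange and check that one the same way. Leave the straightedge lying level and centred across the sound flange, both its ends checked there, and disturb nothing else.

Things in the scene. Friction and masses are not known exactly. Their poses are not given: they have to be found in the camera images.
- straightedge: Steel straightedge, 0.5 kg: a flat bar 190 long, 30 wide, 10 thick, with a black upright grip on its middle. The last 26 of its +x end are red. Origin: middle of the underside; x along the bar to the red end, z up. It starts flat on the bench near the robot, within 20 degrees of sideways, red end to the left (+y).
- grip (a point): Middle of the black grip, 30 above the bar's underside. The grip is 64 long along the bar, 20 wide and reaches from 10 to 42 above the underside; take it from above across its width.
- red_end (a point): Point on the bar's top face (10 above its underside), 76 from its middle towards the red end: the place to press, over the rim when the bar is centred. Press further than 68 from the middle. On the bad flange the bar lies level on the hub until about 2 N on an end tips it: that end drops 3 to 4 onto the rim, the bar tilts about 0.05 rad, and it falls back when released.
- plain_end (a point): The same point on the other, unpainted end: top face, 76 from the middle. On the sound flange the bar rests on the rim and stays level when either end is pressed there.
- flange_left: Dryer drum flange, the left one (+y): a round aluminium dish, outer diameter 170, its rim a flat ring 18 wide, on a black pad fixed to the bench. The rim's top is somewhere from 45 to 63 above the bench, the same for both flanges: not measured, to be felt. The bar may cross it in any direction. Origin: centre of the pad's underside, on the bench (it does not tell the dish's height); z up.
- flange_right: Dryer drum flange, the right one (-y): a round aluminium dish, outer diameter 170, its rim a flat ring 18 wide, on a black pad fixed to the bench. In the middle is a steel hub, 40 in diameter, flat on top: 1.5 below the rim on the sound flange, 3.5 above it on the bad one (either may be bad). Origin: centre of the pad's underside, on the bench (it does not tell the dish's height); z up.
- softener: Bystander: white bottle with a blue cap, 66 in diameter, 190 tall, left of the flanges. Origin: centre of the underside.
- grease_tin: Bystander: green tin, 72 in diameter, 70 tall, right of the flanges. Origin: centre of the underside.
- wrench: Bystander: steel wrench about 180 long lying flat between the flanges. Origin: near its middle, at the underside.
Things that resemble listed ones, but are neither listed nor needed, are in the scene too. There is more than one size of the straightedge; the job needs the larger.

How it is judged:
On the way, in this order (a step that is already met when the one before it is completed fails the run):
1. the straightedge lies across the middle of a flange, let go (((horizontal distance between straightedge and flange_left below 0.015 m and z of straightedge in the frame of flange_left above 0.042 m) or (horizontal distance between straightedge and flange_right below 0.015 m and z of straightedge in the frame of flange_right above 0.042 m)) and linear speed of straightedge below 0.02 m/s and contact force between the fingers and straightedge below 0.05 N and angle between straightedge's own z axis and vertical below 0.08 rad), for 0.2 s.
2. the red end is pressed by the fingers with more than 4 N, at least 65 mm from the bar's middle, on the sound flange, and the bar stays level (((horizontal distance between straightedge and flange_left below 0.015 m and z of straightedge in the frame of flange_left above 0.042 m and contact force between straightedge and flange_left above 2 N) or (horizontal distance between straightedge and flange_right below 0.015 m and z of straightedge in the frame of flange_right above 0.042 m and contact force between straightedge and flange_right above 2 N)) and angle between straightedge's own z axis and vertical below 0.02 rad and contact force between the fingers and straightedge above 4 N and x of the grasp point in the frame of straightedge above 0.065 m), for 0.2 s.
3. then the plain end is pressed in the same way (((horizontal distance between straightedge and flange_left below 0.015 m and z of straightedge in the frame of flange_left above 0.042 m and contact force between straightedge and flange_left above 2 N) or (horizontal distance between straightedge and flange_right below 0.015 m and z of straightedge in the frame of flange_right above 0.042 m and contact force between straightedge and flange_right above 2 N)) and angle between straightedge's own z axis and vertical below 0.02 rad and contact force between the fingers and straightedge above 4 N and x of the grasp point in the frame of straightedge below -0.065 m), for 0.2 s.
At the end, for the whole second after the job is handed in: The straightedge lies released and at rest across the sound flange, its middle within 15 mm of the flange's centre, resting on the rim (not on a proud hub) and level within 0.02 rad (((horizontal distance between straightedge and flange_left below 0.015 m and z of straightedge in the frame of flange_left above 0.042 m and contact force between straightedge and flange_left above 2 N) or (horizontal distance between straightedge and flange_right below 0.015 m and z of straightedge in the frame of flange_right above 0.042 m and contact force between straightedge and flange_right above 2 N)) and angle between straightedge's own z axis and vertical below 0.02 rad and linear speed of straightedge below 0.01 m/s and contact force between the fingers and straightedge below 0.05 N); the robot touches nothing.
It fails at once if the straightedge is dropped: it moves faster than 0.15 m/s while the fingers hold it with less than 4 N (a fall of 1 to 3 mm) (contact force between the fingers and straightedge below 4 N and linear speed of straightedge above 0.15 m/s).
It fails at once if the straightedge is pressed or dropped on a flange's rim with more than 35 N (30 N and its own weight) (contact force between straightedge and flange_left above 35 N or contact force between straightedge and flange_right above 35 N).
It fails at once if the fingers press down on a flange itself with more than 35 N (contact force between the fingers and flange_left above 35 N or contact force between the fingers and flange_right above 35 N).
It fails at once if a bystander is moved more than 30 mm (distance of any of softener, grease_tin, wrench from where it was at the start of the episode above 0.03 m).
It also fails if it takes over 72 s, if anything falls off the work surface, if the arm or the gripper's body presses on something with over 40 N, if the wrist force passes 120 N, or if a joint passes its speed limit or range.

## Robot

A 6-joint arm with a two-finger parallel gripper is mounted at the origin on the work surface. World frame = base frame: x ahead of the robot, y to its left, z up, the work surface at z = 0. Lengths are in m, angles in rad, forces in N, time in s.
With the tool pointing down it reaches from about 0.35 to 0.975 m from the base axis. Payload 4.9 kg.
Tool frame: the origin (TCP) lies at the very end of the fingers, on their centre line; the grasp point (between the pads) lies 19 mm behind it; z points along the fingers, y is the line along which they close (so a half turn about z gives the same grasp; the last joint's range is limited). The gripper opens to 85 mm and grips with 20 to 120 N. Pads are 22 mm wide; open, the fingers measure 114 mm over their backs; the gripper's body (76 mm by 85 mm) begins 54 mm behind the grasp point. The pads swing forward as they close: fully open they stand 13 mm farther back than shut.
Start: joints at [1.098, 0.053, 1.613, -0, 1.476, -0.119], TCP at [0.217, 0.586, 0.231] pointing down, gripper open.
Joint ranges: [-3.01, 3.01], [-1.01, 2.22], [0.06, 2.58], [-1.02, 4.17], [0.09, 2.62], [-3.14, 3.14]. Speed limits (rad/s): [2.57, 2.57, 3.14, 3.14, 3.14, 3.14].

## Interface

Orientations are given as a unit quaternion [w, x, y, z].
In Python, from plant import state, optics, ticket, nets gives the robot as it stands. The module is installed in compiled form; this text tells all that it offers.
- The arm moves only by the shell command python3 -m inch 'ROWS' [OPENING]. ROWS is JSON, a list of rows, each an object of numbers: "dx", "dy", "dz": the shift along the tool's x, y, z as a fraction of full scale; "rx", "ry", "rz": the turn, a rotation vector about the tool's x, y, z as a fraction of full scale. In form: [{"dx": .., "dy": .., "dz": .., "rx": .., "ry": .., "rz": ..}, ...]. A call has 1 to 5 rows; each row is the pose to reach, as a shift and turn from the pose commanded when the call began, along the tool's axes at that moment; what a row does not reach only later rows make up. Full scale, the value 1, is 0.8 m for a shift and 1.5 rad for a turn. A row lasts 1/10 s, in which the tool goes at most 50 mm and 8.59 degrees, less where a joint would pass 70% of its speed; a pose out of reach is approached as far as the arm can. A call with a number of a shift or a turn outside -1 to 1 is refused whole. A call with a gripper value outside its range is refused whole. OPENING is the opening, from -1 (shut) to 1 (fully open), set as the call begins (- or left out, the last holds). The fingers move at their own pace and stop on an object; the grip force is fixed at half the most. Time passes only in rows, so rows that repeat a pose let the fingers close. It gives the time, the measured TCP pose, the force, the opening and the grip force at its end, in the units of the state.
- state(): the state, without advancing time (a new reading comes with each control period).
- optics.grab_frame(name): name is "side" or "top" or "wrist"; returns the picture (420x560x3 uint8, red, green, blue); there is no depth.
- optics.camera_info(name): a dict with "fx", "fy", "cx", "cy" (pixels), "R" (3x3) and "t" (3): a world point X has camera coordinates R X + t. Camera axes: x right, y down, z forward; pixel columns grow to the right and rows downward; lengths in m; the calibration is good to about 2 mm. A picture is of the moment at which its call begins: read the wrist's pose just before it. camera_info takes no time and is no camera call; for the wrist camera it gives the pose at the moment of the call.
- ticket.job_done(): hands the job in; it is judged then, once.
Trained networks look in the newest picture that a camera, given by its name, has taken for a name from the list of things; names that differ only in an ending like _2 or _b are one class to them, and where a whole thing is asked for, a point or a joint stands for the part that bears it (a point fixed in the world has none). Each returns a list of dicts, best first, with "confidence" (0 to 1); they miss things now and then, are a little off and sometimes report something else, mostly with a low value. They report only what shows in the picture. A call takes as long as a camera call. They do not tell look-alikes from the thing itself.
- nets.boxes_of(camera, name): "bbox" ([centre column, centre row, width, height] in pixels, round what is visible of it).
- nets.outline_of(camera, name): "pixels" (420x560 bool, what is visible of it) and "bbox" ([centre column, centre row, width, height] in pixels, round what is visible of it).
The state is a dict: "time": time; "joint_pos": joint angles; "joint_vel": joint speeds; "joint_efforts": joint torques, N m; "tool_pos": TCP position; "tool_rot": TCP orientation; "contact_force": force on the tool from outside, world axes, zero at the start; "ft_torque": the same for the moment, N m; "gripper_width": opening from 0.0 (shut) to 1.0 (fully open); "grasp_force": force on a finger pad.
Only numpy, scipy, OpenCV 4.12 (cv2) and the standard library are available. Lean on these libraries where they do the work, as an engineer would, in place of code of your own. Each camera call takes 0.05 s, during which the arm holds its last target. There are 200 camera calls.

## Working session

There is one attempt and no reset: what is moved stays moved. The work goes in short steps, Python scripts to look and compute and a shell command to move; the robot and the scene stay as the last step left them, time stands still between calls to the robot, and variables do not carry over. Pictures are saved under pics/ and viewed, at most 10 in all, crops included, and the job is handed in when it is done.

```bash
mkdir -p pics
cat > h.py <<'E'
import numpy as np, cv2
from plant import state, optics, ticket, nets
def save(c,n):
    f=optics.grab_frame(c); cv2.imwrite(f'pics/{n}.png',f[:,:,::-1]); return f
def ray(c,u,v,z,K=None):
    K=K or optics.camera_info(c); R=np.array(K['R']);t=np.array(K['t'])
    o=-R.T@t; d=R.T@np.array([(u-K['cx'])/K['fx'],(v-K['cy'])/K['fy'],1]); return o+d*(z-o[2])/d[2]
E
python3 - <<'E'
from h import *
f=save('top','top0'); 
for n in ['straightedge','grip','flange_left','flange_right','softener','grease_tin','wrench']:
    for b in nets.boxes_of('top',n): print(n,round(b['confidence'],2),np.round(b['bbox']),ray('top',*b['bbox'][:2],0.0).round(3))
s=state();print(s['time'],s['tool_pos'],s['tool_rot'],s['contact_force'],s['gripper_width'])
E
```

```text
straightedge 0.81 [278. 241.  61.  16.] [ 0.427 -0.001  0.   ]
straightedge 0.8 [217. 255.  39.  23.] [0.385 0.192 0.   ]
grip 0.59 [281. 241.  62.  20.] [ 0.427 -0.01   0.   ]
grip 0.51 [218. 256.  37.  28.] [0.384 0.188 0.   ]
flange_left 0.95 [231. 178.  53.  57.] [0.629 0.144 0.   ]
flange_left 0.49 [278. 242.  62.  16.] [ 0.423 -0.002  0.   ]
flange_right 0.91 [348. 178.  62.  56.] [ 0.619 -0.227  0.   ]
flange_right 0.56 [280. 242.  58.  18.] [ 0.424 -0.006  0.   ]
softener 0.61 [140. 211.  40.  23.] [0.53  0.434 0.   ]
grease_tin 0.95 [416. 218.  25.  27.] [ 0.488 -0.437  0.   ]
wrench 0.66 [274. 181.   8.  57.] [0.617 0.009 0.   ]
0.4 [0.21649341 0.5862073  0.23112798] [-2.87662843e-05  1.75971612e-01  9.84395231e-01 -1.41148128e-04] [-0.68893521 -0.16655572 -0.07270524] 1.001009297590726
```

View pics/top0.png

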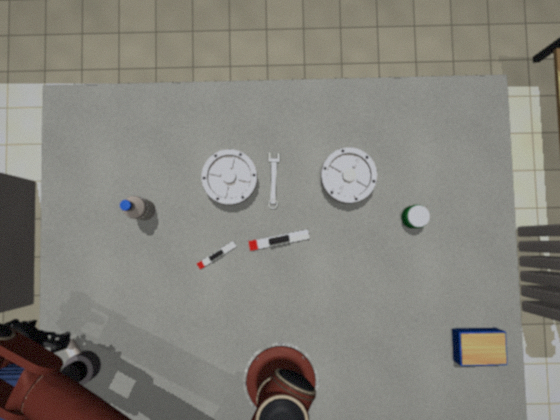

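The top view shows the large straightedge at px (279,241) with its red end at (253,244), and the smaller look-alike at (216,255). The flanges are at (230,177) and (348,177), with the wrench between them at (274,181).

Run:
```python
from h import *
f=save('top','top1'); K=optics.camera_info('top'); print('cam',-np.array(K['R']).T@np.array(K['t']),K['fx'])
hsv=cv2.cvtColor(f,cv2.COLOR_RGB2HSV)
for n in ['flange_left','flange_right']:
    b=nets.outline_of('top',n)[0]; v,u=np.nonzero(b['pixels'])
    P=np.array([ray('top',a,c,.054,K)[:2] for a,c in zip(u,v)]).astype(np.float32)
    print(n,cv2.minEnclosingCircle(P),P.mean(0),(P.min(0)+P.max(0))/2, np.ptp(P,axis=0))
for b in nets.outline_of('top','straightedge')[:2]:
    v,u=np.nonzero(b['pixels']); P=np.array([ray('top',a,c,.01,K)[:2] for a,c in zip(u,v)]).astype(np.float32)
    r=cv2.minAreaRect(P); print(r,P.mean(0))
h,s,v=hsv[...,0],hsv[...,1],hsv[...,2]
red=((h<8)|(h>172))&(s>150)&(v>120); red[290:]=0
nn,l,st,c=cv2.connectedComponentsWithStats(red.astype(np.uint8))
for i in range(1,nn):
    if st[i,4]>15: print('red',st[i],c[i],ray('top',*c[i],.01,K))
big=cv2.resize(f[140:280,180:400],(800,509),interpolation=cv2.INTER_CUBIC); cv2.imwrite('pics/crop1.png',big[:,:,::-1])
blk=(v<70); blk[:225]=0;blk[275:]=0;blk[:,:190]=0;blk[:,320:]=0
nn,l,st,c=cv2.connectedComponentsWithStats(blk.astype(np.uint8))
for i in range(1,nn):
    if st[i,4]>15: print('blk',st[i],c[i],ray('top',*c[i],.04,K))
```

```text
cam [0.4293465  0.00263752 1.38499443] 440.0203940755787Traceback (most recent call last):
  File "<stdin>", line 5, in <module>
IndexError: list index out of range
```

Run:
```python
from h import *
f=save('top','top1'); K=optics.camera_info('top')
hsv=cv2.cvtColor(f,cv2.COLOR_RGB2HSV)
for n in ['flange_left','flange_right','straightedge']:
  for b in nets.outline_of('top',n)[:2]:
    v,u=np.nonzero(b['pixels']); z=.01 if n[0]=='s' else .054
    P=np.array([ray('top',a,c,z,K)[:2] for a,c in zip(u,v)]).astype(np.float32)
    print(n,b['confidence'],cv2.minEnclosingCircle(P),P.mean(0),(P.min(0)+P.max(0))/2, np.ptp(P,axis=0),cv2.minAreaRect(P))
h,s,v=hsv[...,0],hsv[...,1],hsv[...,2]
w=(v>185)&(s<60)
nn,l,st,c=cv2.connectedComponentsWithStats(w.astype(np.uint8))
for i in range(1,nn):
    if st[i,4]>150 and 140<c[i][1]<280 and 180<c[i][0]<400:
        ys,xs=np.nonzero(l==i); P=np.array([ray('top',a,q,.054,K)[:2] for a,q in zip(xs,ys)]).astype(np.float32)
        print('white',st[i],cv2.minEnclosingCircle(P))
red=((h<8)|(h>172))&(s>150)&(v>120); red[290:]=0
nn,l,st,c=cv2.connectedComponentsWithStats(red.astype(np.uint8))
for i in range(1,nn):
    if st[i,4]>15: print('red',st[i],c[i],ray('top',*c[i],.01,K))
big=cv2.resize(f[140:280,180:400],(800,509),interpolation=cv2.INTER_CUBIC); cv2.imwrite('pics/crop1.png',big[:,:,::-1])
blk=(v<70); blk[:225]=0;blk[275:]=0;blk[:,:190]=0;blk[:,320:]=0
nn,l,st,c=cv2.connectedComponentsWithStats(blk.astype(np.uint8))
for i in range(1,nn):
    if st[i,4]>15: print('blk',st[i],c[i],ray('top',*c[i],.04,K))
```

```text
flange_left 0.87 ((0.6232654452323914, 0.1441003531217575), 0.08685670047998428) [0.62314224 0.14336203] [0.62309206 0.14413534] [0.16969723 0.17107922] ((0.6254909038543701, 0.1429208368062973), (0.16859667003154755, 0.16689428687095642), 62.22104263305664)
flange_right 0.74 ((0.6224878430366516, -0.22189520299434662), 0.08691764622926712) [ 0.62220854 -0.22136267] [ 0.6212683 -0.2214449] [0.16924042 0.17078455] ((0.6234169602394104, -0.22037194669246674), (0.16817359626293182, 0.16912293434143066), 31.565357208251953)
straightedge 0.73 ((0.427878737449646, -0.002642083913087845), 0.09672559797763824) [0.42858705 0.00054427] [ 0.42784417 -0.00264208] [0.06205577 0.19088334] ((0.4309704601764679, -0.0019996315240859985), (0.03706600144505501, 0.19302690029144287), 11.73902702331543)
straightedge 0.68 ((0.388546884059906, 0.19128410518169403), 0.0676392987370491) [0.386833   0.19117174] [0.38701558 0.1912841 ] [0.07882598 0.11619839] ((0.38681381940841675, 0.1902606040239334), (0.025993088260293007, 0.13507841527462006), 30.56418228149414)
white [332 156  37  29 548] ((0.6268945336341858, -0.22297993302345276), 0.06053352728486061)
white [ 209  158   47   45 1222] ((0.6153393983840942, 0.13705837726593018), 0.07229588180780411)
white [322 168  53  34 739] ((0.6085717082023621, -0.21782812476158142), 0.08017967641353607)
red [249 240   8  10  62] [252.58064516 244.91935484] [0.4158535  0.07846142 0.01      ]
red [198 262   6   7  27] [200.18518519 264.77777778] [0.35774383 0.24254369 0.01      ]
blk [270 236  18   8  91] [278.52747253 239.8021978 ] [ 0.43002643 -0.00262182  0.04      ]
blk [210 251  12   9  44] [215.54545455 255.        ] [0.38793346 0.19017885 0.04      ]
```

View pics/crop1.png

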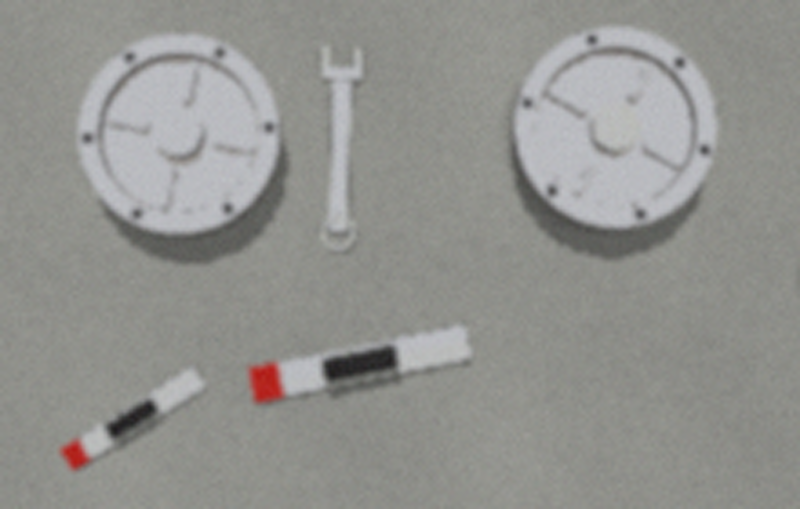

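```bash
cat > go.py <<'E'
import sys,numpy as np
from scipy.spatial.transform import Rotation as R
from plant import state
# usage: go.py x y z yaw_deg(of tool y axis)
x,y,z,yaw=map(float,sys.argv[1:5]); s=state(); w,a,b,c=s['tool_rot']; T=R.from_quat([a,b,c,w])
ya=np.radians(yaw); Y=np.array([np.cos(ya),np.sin(ya),0]); Z=np.array([0,0,-1.]); X=np.cross(Y,Z)
D=R.from_matrix(np.c_[X,Y,Z]); d=T.inv().apply(np.array([x,y,z])-s['tool_pos'])/.8
r=(T.inv()*D).as_rotvec()/1.5
print('d',d.round(4),'r',r.round(4),'t',round(s['time'],2),'F',np.round(s['contact_force'],2),'pos',np.round(s['tool_pos'],4),'j',np.round(s['joint_pos'],2))
E
python3 go.py .40 -.002 .22 10.5
```

```text
d [-0.4699 -0.6103  0.0141] r [ 0.     -0.      0.6892] t 0.7 F [0.52 0.14 0.82] pos [0.2165 0.5863 0.2313] j [ 1.1   0.05  1.61  0.    1.48 -0.12]
```

```bash
python3 -m inch '[{"dx":-0.47,"dy":-0.61,"dz":0.014,"rz":0.689},{"dx":-0.47,"dy":-0.61,"dz":0.014,"rz":0.689},{"dx":-0.47,"dy":-0.61,"dz":0.014,"rz":0.689},{"dx":-0.47,"dy":-0.61,"dz":0.014,"rz":0.689},{"dx":-0.47,"dy":-0.61,"dz":0.014,"rz":0.689}]' 1; python3 go.py .40 -.002 .22 10.5
```

```text
d [-0.4699 -0.6103  0.0141] r [ 0.     -0.      0.6892] t 0.7 F [0.52 0.14 0.82] pos [0.2165 0.5863 0.2313] j [ 1.1   0.05  1.61  0.    1.48 -0.12]validation failed for argument at $[0]...
```

```bash
python3 -m inch '[{"dx":-0.47,"dy":-0.61,"dz":0.014,"rx":0,"ry":0,"rz":0.689},{"dx":-0.47,"dy":-0.61,"dz":0.014,"rx":0,"ry":0,"rz":0.689},{"dx":-0.47,"dy":-0.61,"dz":0.014,"rx":0,"ry":0,"rz":0.689},{"dx":-0.47,"dy":-0.61,"dz":0.014,"rx":0,"ry":0,"rz":0.689},{"dx":-0.47,"dy":-0.61,"dz":0.014,"rx":0,"ry":0,"rz":0.689}]' 1; python3 go.py .40 -.002 .22 10.5
```

```text
time: 1.2
tool_pos: [0.2912, 0.346, 0.2268]
tool_rot: [0.0, 0.527, 0.85, 0.0]
contact_force: [0.0, -0.5, 0.4]
gripper_width: 0.996
grasp_force: 0.0
d [-0.45   -0.072   0.0085] r [0.0005 0.     0.1857] t 1.2 F [ 0.02 -0.49  0.39] pos [0.2912 0.346  0.2268] j [ 0.71 -0.38  2.   -0.    1.52  0.24]
```

```bash
python3 -m inch '[{"dx":-0.45,"dy":-0.072,"dz":0.008,"rx":0,"ry":0,"rz":0.186},{"dx":-0.45,"dy":-0.072,"dz":0.008,"rx":0,"ry":0,"rz":0.186},{"dx":-0.45,"dy":-0.072,"dz":0.008,"rx":0,"ry":0,"rz":0.186},{"dx":-0.45,"dy":-0.072,"dz":0.008,"rx":0,"ry":0,"rz":0.186},{"dx":-0.45,"dy":-0.072,"dz":0.008,"rx":0,"ry":0,"rz":0.186}]'; python3 go.py .40 -.002 .22 10.5
```

```text
time: 1.7
tool_pos: [0.3671, 0.1077, 0.2228]
tool_rot: [0.001, 0.637, 0.77, 0.001]
contact_force: [1.4, 0.2, 0.4]
gripper_width: 0.997
grasp_force: 0.0
d [-0.1424  0.0147  0.0035] r [0.0013 0.0001 0.0035] t 1.7 F [1.38 0.2  0.42] pos [0.3671 0.1077 0.2228] j [ 0.09 -0.59  2.15  0.    1.58 -0.1 ]
```

```bash
python3 -m inch '[{"dx":-0.142,"dy":0.015,"dz":0.003,"rx":0.001,"ry":0,"rz":0.003},{"dx":-0.142,"dy":0.015,"dz":0.003,"rx":0.001,"ry":0,"rz":0.003},{"dx":-0.142,"dy":0.015,"dz":0.003,"rx":0.001,"ry":0,"rz":0.003},{"dx":-0.142,"dy":0.015,"dz":0.003,"rx":0.001,"ry":0,"rz":0.003}]'
python3 - <<'E'
from h import *
K=optics.camera_info('wrist'); f=save('wrist','w1'); print(-np.array(K['R']).T@np.array(K['t']),np.array(K['R'])[2])
hsv=cv2.cvtColor(f,cv2.COLOR_RGB2HSV); h,s,v=cv2.split(hsv)
def comp(m,z,name):
    n,l,st,c=cv2.connectedComponentsWithStats(m.astype(np.uint8))
    for i in range(1,n):
        if st[i,4]>300:
            ys,xs=np.nonzero(l==i); P=np.array([ray('wrist',a,b,z,K)[:2] for a,b in zip(xs,ys)],np.float32)
            print(name,st[i],P.mean(0).round(4),cv2.minAreaRect(P))
comp(((h<8)|(h>172))&(s>150)&(v>100),.01,'red'); comp(v<60,.042,'blk'); 
for b in nets.outline_of('wrist','straightedge'):
    ys,xs=np.nonzero(b['pixels']); P=np.array([ray('wrist',a,c,.01,K)[:2] for a,c in zip(xs,ys)],np.float32); print(b['confidence'],b['bbox'],cv2.minAreaRect(P))
s=state();print(s['tool_pos'],s['contact_force'])
E
```

```text
time: 2.1
tool_pos: [0.4002, -0.0018, 0.22]
tool_rot: [-0.0, 0.641, 0.767, -0.001]
contact_force: [-0.3, -0.6, -0.0]
gripper_width: 1.003
grasp_force: 0.0
[0.38628225 0.07338575 0.3604107 ] [ 0.05180842 -0.29298848 -0.95471128]
red [299 100  30  25 729] [0.4178 0.0777] ((0.4180082380771637, 0.07757069170475006), (0.029840931296348572, 0.02376449480652809), 10.273907661437988)
blk [538  62  22  41 471] [0.621  0.1398] ((0.6222972869873047, 0.13910366594791412), (0.01772575080394745, 0.036237772554159164), 27.504192352294922)
blk [  0  78  27 112 938] [0.134  0.0069] ((0.13504484295845032, 0.001023370772600174), (0.10707734525203705, 0.024139758199453354), 85.7145767211914)
blk [ 303  162   21   62 1206] [0.4306 0.0008] ((0.43105825781822205, 6.004795432090759e-05), (0.020069243386387825, 0.06392171233892441), 11.382001876831055)
blk [    0   269   560   151 42023] [ 0.439  -0.2292] ((0.4306662678718567, -0.1953815221786499), (0.7207663655281067, 0.21459078788757324), 10.36135196685791)
0.8 [311.1, 183.3, 30.9, 164.3] ((0.4319465756416321, -0.002735644578933716), (0.030506489798426628, 0.1867953985929489), 10.31711196899414)
0.8 [321.9, 30.8, 36.4, 60.3] ((0.40947893261909485, 0.15665322542190552), (0.021828169003129005, 0.05436723306775093), 31.341707229614258)
[3.99824582e-01 3.18691446e-04 2.20028778e-01] [-0.63026033  0.10075958  0.32535481]
```

View pics/w1.png

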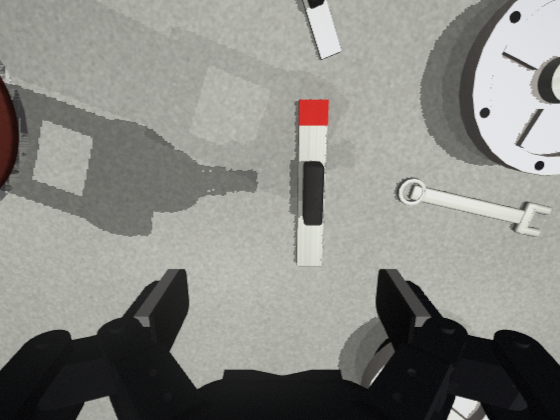

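The wrist view shows the bar at column 313 with its red end at row 112 and its grip at row 193, which agrees with the top view: centre about (0.432,-0.002), yaw 10.4°.

```bash
python3 go.py .432 -.002 .016 10.4
```

```text
d [-0.0103  0.0394  0.255 ] r [-0.001  -0.0003  0.0009] t 2.2 F [-0.63  0.1   0.33] pos [3.998e-01 3.000e-04 2.200e-01] j [-0.19 -0.53  2.12 -0.    1.55 -0.37]
```

```bash
python3 -m inch '[{"dx":-0.008,"dy":0.04,"dz":0.06,"rx":0,"ry":0,"rz":0},{"dx":-0.008,"dy":0.04,"dz":0.12,"rx":0,"ry":0,"rz":0},{"dx":-0.008,"dy":0.04,"dz":0.18,"rx":0,"ry":0,"rz":0},{"dx":-0.008,"dy":0.04,"dz":0.215,"rx":0,"ry":0,"rz":0},{"dx":-0.008,"dy":0.04,"dz":0.215,"rx":0,"ry":0,"rz":0}]';python3 go.py .432 -.002 .016 10.4
```

```text
time: 2.7
tool_pos: [0.4275, 0.002, 0.0429]
tool_rot: [-0.005, 0.638, 0.77, -0.003]
contact_force: [-0.4, 0.7, -0.6]
gripper_width: 0.999
grasp_force: 0.0
d [-0.0061  0.005   0.0335] r [-0.008  -0.0027  0.0032] t 2.7 F [-0.41  0.65 -0.6 ] pos [0.4275 0.002  0.0429] j [-0.17 -0.23  2.21 -0.    1.17 -0.36]
```

```bash
python3 -m inch '[{"dx":-0.004,"dy":0.004,"dz":0.015,"rx":0,"ry":0,"rz":0},{"dx":-0.004,"dy":0.004,"dz":0.0335,"rx":0,"ry":0,"rz":0},{"dx":-0.004,"dy":0.004,"dz":0.0335,"rx":0,"ry":0,"rz":0},{"dx":-0.004,"dy":0.004,"dz":0.0335,"rx":0,"ry":0,"rz":0}]';python3 go.py .432 -.002 .016 10.4
```

```text
time: 3.1
tool_pos: [0.4371, -0.0024, 0.0229]
tool_rot: [0.001, 0.639, 0.769, 0.0]
contact_force: [-0.6, 0.5, -0.0]
gripper_width: 1.0
grasp_force: 0.0
d [ 0.0017 -0.0062  0.0087] r [0.0005 0.0005 0.0022] t 3.1 F [-0.57  0.47 -0.  ] pos [ 0.4371 -0.0024  0.0229] j [-0.18 -0.18  2.2  -0.    1.11 -0.36]
```

```bash
python3 -m inch '[{"dx":0.001,"dy":-0.006,"dz":0.008,"rx":0,"ry":0,"rz":0.002},{"dx":0.001,"dy":-0.006,"dz":0.008,"rx":0,"ry":0,"rz":0.002},{"dx":0.001,"dy":-0.006,"dz":0.008,"rx":0,"ry":0,"rz":0.002}]';python3 go.py .432 -.002 .016 10.4;python3 -m inch '[{"dx":0,"dy":0,"dz":0,"rx":0,"ry":0,"rz":0},{"dx":0,"dy":0,"dz":0,"rx":0,"ry":0,"rz":0},{"dx":0,"dy":0,"dz":0,"rx":0,"ry":0,"rz":0},{"dx":0,"dy":0,"dz":0,"rx":0,"ry":0,"rz":0},{"dx":0,"dy":0,"dz":0,"rx":0,"ry":0,"rz":0}]' -1
```

```text
time: 3.4
tool_pos: [0.4311, -0.003, 0.015]
tool_rot: [-0.0, 0.64, 0.768, -0.0]
contact_force: [-0.0, 1.2, 0.7]
gripper_width: 0.997
grasp_force: 0.0
d [ 0.001   0.0014 -0.0012] r [-0.0007  0.0001 -0.0006] t 3.4 F [-0.03  1.17  0.72] pos [ 0.4311 -0.003   0.015 ] j [-0.18 -0.17  2.22 -0.    1.1  -0.36]
time: 3.9
tool_pos: [0.4317, -0.0031, 0.0152]
tool_rot: [-0.0, 0.641, 0.768, -0.0]
contact_force: [0.4, -0.0, -4.1]
gripper_width: 0.221
grasp_force: 59.3
```

```bash
python3 -m inch '[{"dx":0,"dy":0,"dz":-0.02,"rx":0,"ry":0,"rz":0},{"dx":0,"dy":0,"dz":-0.05,"rx":0,"ry":0,"rz":0},{"dx":0,"dy":0,"dz":-0.09,"rx":0,"ry":0,"rz":0},{"dx":0,"dy":0,"dz":-0.13,"rx":0,"ry":0,"rz":0},{"dx":0,"dy":0,"dz":-0.13,"rx":0,"ry":0,"rz":0}]'; python3 -m inch '[{"dx":0,"dy":0,"dz":0,"rx":0,"ry":0,"rz":0}]'; python3 go.py .623 .144 .12 10.4
```

```text
time: 4.4
tool_pos: [0.434, -0.0035, 0.1225]
tool_rot: [0.003, 0.64, 0.768, 0.001]
contact_force: [0.9, -0.7, -3.8]
gripper_width: 0.224
grasp_force: 60.0
time: 4.5
tool_pos: [0.4307, -0.0029, 0.1175]
tool_rot: [-0.001, 0.641, 0.768, -0.001]
contact_force: [-0.1, -0.4, -5.2]
gripper_width: 0.222
grasp_force: 59.9
d [ 0.1375  0.2695 -0.0037] r [-0.0016 -0.0002 -0.0007] t 4.5 F [-0.06 -0.39 -5.19] pos [ 0.4307 -0.0029  0.1175] j [-0.18 -0.34  2.16 -0.    1.32 -0.36]
```

```bash
python3 -m inch '[{"dx":0.014,"dy":0.027,"dz":-0.004,"rx":0,"ry":0,"rz":0},{"dx":0.04,"dy":0.08,"dz":-0.004,"rx":0,"ry":0,"rz":0},{"dx":0.066,"dy":0.134,"dz":-0.004,"rx":0,"ry":0,"rz":0},{"dx":0.092,"dy":0.188,"dz":-0.004,"rx":0,"ry":0,"rz":0},{"dx":0.115,"dy":0.23,"dz":-0.004,"rx":0,"ry":0,"rz":0}]'; python3 -m inch '[{"dx":0.017,"dy":0.030,"dz":0,"rx":0,"ry":0,"rz":0},{"dx":0.0225,"dy":0.0395,"dz":0,"rx":0,"ry":0,"rz":0},{"dx":0.0225,"dy":0.0395,"dz":0,"rx":0,"ry":0,"rz":0},{"dx":0.0225,"dy":0.0395,"dz":0,"rx":0,"ry":0,"rz":0}]'; python3 go.py .623 .144 .10 10.4
python3 - <<'E'
from h import *
K=optics.camera_info('wrist'); f=save('wrist','w2'); s=state()
h,sa,v=cv2.split(cv2.cvtColor(f,cv2.COLOR_RGB2HSV)); zb=s['tool_pos'][2]-.0152+.01
def comp(m,z,name):
    n,l,st,c=cv2.connectedComponentsWithStats(m.astype(np.uint8))
    for i in range(1,n):
        if st[i,4]>300:
            ys,xs=np.nonzero(l==i); P=np.array([ray('wrist',a,b,z,K)[:2] for a,b in zip(xs,ys)],np.float32)
            print(name,st[i],P.mean(0).round(4),cv2.minAreaRect(P))
comp(((h<8)|(h>172))&(sa>150)&(v>100),zb,'red')
f2=save('side','s2'); print(s['tool_pos'],K['R'][2])
E
```

```text
time: 5.0
tool_pos: [0.5953, 0.1219, 0.1169]
tool_rot: [-0.003, 0.64, 0.768, -0.003]
contact_force: [0.5, -0.8, -3.5]
gripper_width: 0.223
grasp_force: 60.4
time: 5.4
tool_pos: [0.6216, 0.1432, 0.119]
tool_rot: [-0.002, 0.641, 0.768, -0.002]
contact_force: [0.2, 1.2, -5.1]
gripper_width: 0.22
grasp_force: 60.5
d [0.0006 0.002  0.0237] r [-0.0042  0.0001 -0.0008] t 5.4 F [ 0.19  1.23 -5.1 ] pos [0.6216 0.1432 0.119 ] j [ 0.11  0.18  1.67 -0.    1.3  -0.07]
red [ 246   66   73   64 4445] [0.6065 0.2238] ((0.606556236743927, 0.22326259315013885), (0.030147027224302292, 0.025176232680678368), 10.381087303161621)
[0.62182942 0.14310762 0.11961804] [ 0.04774886 -0.29370599 -0.95470249]
```

View pics/w2.png

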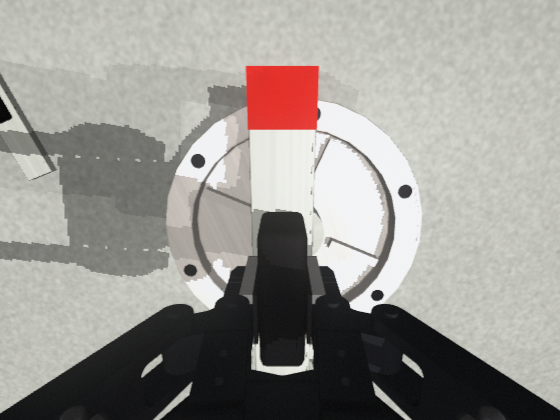

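View pics/s2.png

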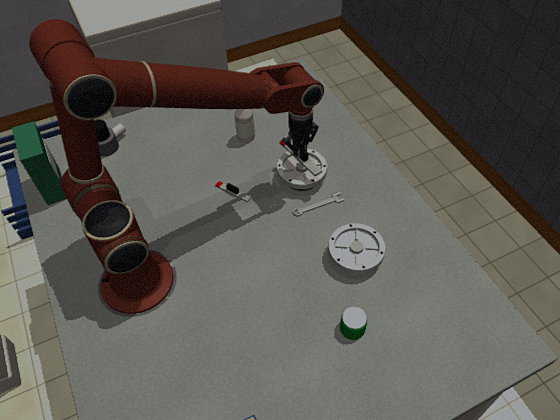

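The wrist view shows the bar held level across the left flange, with its red end at (283,97) and the rim spanning columns 166–421. The side view agrees and shows nothing else touched. I'll refine the flange centre from the rim's right edge.

Run:
```python
from h import *
from scipy.optimize import least_squares
K=optics.camera_info('wrist'); f=cv2.imread('pics/w2.png'); v=cv2.cvtColor(f,cv2.COLOR_BGR2HSV)[...,2].astype(int)
g=cv2.GaussianBlur(f,(3,3),0)[...,0].astype(int)
for z in (.045,.054,.063):
    pts=[]
    for r in range(125,285,4):
        d=g[r,388:440]-g[r,392:444]; i=d.argmax(); pts.append((390+i,r))
    P=np.array([ray('wrist',a,b,z,K)[:2] for a,b in pts])
    q=least_squares(lambda c:np.hypot(*(P-c[:2]).T)-.085,[.62,.144],loss='soft_l1',f_scale=.001); 
    q3=least_squares(lambda c:np.hypot(*(P-c[:2]).T)-c[2],[.62,.144,.085],loss='soft_l1',f_scale=.001); print(z,q.x,q.cost,q3.x)
print(pts[::6])
```

```text
0.045 [0.63561572 0.14058039] 0.00011240770564293452 [0.62505104 0.13648637 0.09555492]
0.054 [0.63092315 0.14245223] 0.00010366203251343225 [0.62416155 0.13982959 0.09176356]
0.063 [0.62623297 0.14433052] 9.691444568996004e-05 [0.62327004 0.14317215 0.08797425]
[(np.int64(403), 125), (np.int64(398), 149), (np.int64(412), 173), (np.int64(400), 197), (np.int64(421), 221), (np.int64(418), 245), (np.int64(409), 269)]
```

Run:
```python
from h import *
K=optics.camera_info('wrist')
for z in (.045,.054,.063,.068):
    a=ray('wrist',166,226,z,K);b=ray('wrist',421.5,221,z,K); print(z,np.hypot(*(a-b)[:2]),(a+b)/2)
```

```text
0.045 0.18054890749330074 [0.6292802 0.1446267 0.045    ]
0.054 0.17301453197085423 [0.62841503 0.14770108 0.054     ]
0.063 0.16548015644840783 [0.62754987 0.15077545 0.063     ]
0.068 0.16129439226927098 [0.62706923 0.15248344 0.068     ]
```

```bash
python3 -m inch '[{"dx":0.0015,"dy":0.004,"dz":0.012,"rx":-0.002,"ry":0,"rz":0},{"dx":0.0015,"dy":0.004,"dz":0.025,"rx":-0.002,"ry":0,"rz":0},{"dx":0.0015,"dy":0.004,"dz":0.035,"rx":-0.002,"ry":0,"rz":0},{"dx":0.0015,"dy":0.004,"dz":0.035,"rx":-0.002,"ry":0,"rz":0},{"dx":0.0015,"dy":0.004,"dz":0.035,"rx":-0.002,"ry":0,"rz":0}]'; python3 go.py .625 .1445 .0835 10.4
```

```text
time: 6.0
tool_pos: [0.6261, 0.1456, 0.0929]
tool_rot: [0.0, 0.641, 0.768, 0.0]
contact_force: [-0.2, 0.2, -4.6]
gripper_width: 0.225
grasp_force: 60.5
d [-0.0011 -0.0015  0.0117] r [ 0.0002 -0.     -0.0007] t 6.0 F [-0.2   0.24 -4.6 ] pos [0.6261 0.1456 0.0929] j [ 0.11  0.21  1.68  0.    1.25 -0.07]
```

```bash
python3 -m inch '[{"dx":-0.001,"dy":-0.001,"dz":0.003,"rx":0,"ry":0,"rz":0},{"dx":-0.001,"dy":-0.001,"dz":0.006,"rx":0,"ry":0,"rz":0},{"dx":-0.001,"dy":-0.001,"dz":0.009,"rx":0,"ry":0,"rz":0},{"dx":-0.001,"dy":-0.001,"dz":0.011,"rx":0,"ry":0,"rz":0},{"dx":-0.001,"dy":-0.001,"dz":0.012,"rx":0,"ry":0,"rz":0}]'; python3 -m inch '[{"dx":0,"dy":0,"dz":0.00125,"rx":0,"ry":0,"rz":0},{"dx":0,"dy":0,"dz":0.0025,"rx":0,"ry":0,"rz":0},{"dx":0,"dy":0,"dz":0.00375,"rx":0,"ry":0,"rz":0}]';python3 -m inch '[{"dx":0,"dy":0,"dz":0.00125,"rx":0,"ry":0,"rz":0},{"dx":0,"dy":0,"dz":0.0025,"rx":0,"ry":0,"rz":0}]'
```

```text
time: 6.5
tool_pos: [0.6257, 0.1448, 0.0837]
tool_rot: [0.0, 0.641, 0.768, 0.0]
contact_force: [-0.5, -0.8, -4.1]
gripper_width: 0.223
grasp_force: 60.5
time: 6.8
tool_pos: [0.6259, 0.1448, 0.081]
tool_rot: [0.001, 0.64, 0.768, 0.001]
contact_force: [-0.3, 0.0, -4.4]
gripper_width: 0.222
grasp_force: 60.5
time: 7.0
tool_pos: [0.626, 0.1448, 0.0796]
tool_rot: [0.0, 0.64, 0.768, 0.001]
contact_force: [-2.3, -0.6, 2.1]
gripper_width: 0.223
grasp_force: 61.5
```

```bash
python3 -m inch '[{"dx":0,"dy":0,"dz":0,"rx":0,"ry":0,"rz":0},{"dx":0,"dy":0,"dz":0,"rx":0,"ry":0,"rz":0}]'; python3 -c "
from plant import state; s=state(); print(s['ft_torque'],s['tool_pos'])"
```

```text
time: 7.2
tool_pos: [0.626, 0.1448, 0.0796]
tool_rot: [0.001, 0.64, 0.768, 0.001]
contact_force: [-1.6, -0.9, -0.2]
gripper_width: 0.219
grasp_force: 61.1
[-0.0909016   0.49079124  0.00204039] [0.62600074 0.14476371 0.07959994]
```

```bash
python3 -m inch '[{"dx":0,"dy":0,"dz":0,"rx":0,"ry":0,"rz":0},{"dx":0,"dy":0,"dz":0,"rx":0,"ry":0,"rz":0},{"dx":0,"dy":0,"dz":0,"rx":0,"ry":0,"rz":0},{"dx":0,"dy":0,"dz":0,"rx":0,"ry":0,"rz":0},{"dx":0,"dy":0,"dz":0,"rx":0,"ry":0,"rz":0}]' -0.1; python3 -c "
from plant import state; s=state(); print(s['ft_torque'],s['tool_pos'],s['tool_rot'])"
```

```text
time: 7.7
tool_pos: [0.6261, 0.1448, 0.0792]
tool_rot: [0.001, 0.641, 0.768, 0.001]
contact_force: [-0.6, 0.1, 0.2]
gripper_width: 0.454
grasp_force: 0.0
[ 0.02707605  0.02879768 -0.0053026 ] [0.62612673 0.14476264 0.07921094] [6.71828626e-04 6.40512733e-01 7.67946865e-01 7.75179262e-04]
```

```bash
python3 -m inch '[{"dx":0,"dy":0,"dz":-0.02,"rx":0,"ry":0,"rz":0},{"dx":0,"dy":0,"dz":-0.05,"rx":0,"ry":0,"rz":0},{"dx":0,"dy":0,"dz":-0.08,"rx":0,"ry":0,"rz":0},{"dx":0.03,"dy":0,"dz":-0.08,"rx":0,"ry":0,"rz":0},{"dx":0.06,"dy":0,"dz":-0.08,"rx":0,"ry":0,"rz":0}]';python3 -m inch '[{"dx":0.03,"dy":0,"dz":0,"rx":0,"ry":0,"rz":0},{"dx":0.035,"dy":0,"dz":0,"rx":0,"ry":0,"rz":0},{"dx":0.035,"dy":0,"dz":0,"rx":0,"ry":0,"rz":0}]' -1
cat > red.py <<'E'
from h import *
import sys
zb=float(sys.argv[1]); K=optics.camera_info('wrist'); f=save('wrist',sys.argv[2])
h,sa,v=cv2.split(cv2.cvtColor(f,cv2.COLOR_RGB2HSV))
m=((h<8)|(h>172))&(sa>150)&(v>100)
n,l,st,c=cv2.connectedComponentsWithStats(m.astype(np.uint8))
for i in range(1,n):
    if st[i,4]>300:
        ys,xs=np.nonzero(l==i); P=np.array([ray('wrist',a,b,zb,K)[:2] for a,b in zip(xs,ys)],np.float32)
        r=cv2.minAreaRect(P); a=np.radians(float(sys.argv[3])); print(st[i],r,'bar centre',np.array(r[0])-.082*np.array([-np.sin(a),np.cos(a)]))
E
python3 red.py .0744 w3 10.4; python3 go.py .612 .2195 .09 10.4
```

```text
time: 8.2
tool_pos: [0.6186, 0.1923, 0.1464]
tool_rot: [0.002, 0.641, 0.767, 0.002]
contact_force: [-0.5, -1.1, 0.6]
gripper_width: 0.449
grasp_force: 0.0
time: 8.5
tool_pos: [0.6123, 0.22, 0.144]
tool_rot: [0.001, 0.64, 0.768, 0.001]
contact_force: [1.2, -0.6, 1.0]
gripper_width: 0.003
grasp_force: 0.0
[ 260  200   45   36 1570] ((0.6110383868217468, 0.22627708315849304), (0.030105482786893845, 0.025241713970899582), 10.404502868652344) bar centre [0.62584096 0.14562422]
d [ 0.0004 -0.0006  0.0672] r [ 0.0016  0.0003 -0.0004] t 8.55 F [0.43 0.05 0.18] pos [0.6124 0.2193 0.1437] j [ 0.23  0.18  1.63 -0.    1.33  0.05]
```

View pics/w3.png

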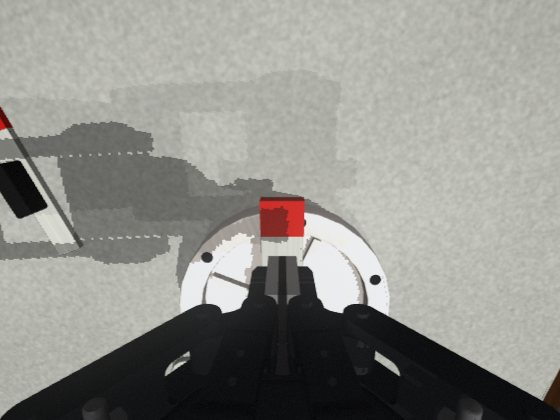

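The view shows the bar lying on the left flange, centred between the rim edges (columns 182–388, bar at 283), with the closed fingers above the red end.

```bash
python3 -m inch '[{"dx":0.001,"dy":0,"dz":0.025,"rx":0,"ry":0,"rz":0},{"dx":0.001,"dy":0,"dz":0.05,"rx":0,"ry":0,"rz":0},{"dx":0.001,"dy":0,"dz":0.068,"rx":0,"ry":0,"rz":0},{"dx":0.001,"dy":0,"dz":0.077,"rx":0,"ry":0,"rz":0},{"dx":0.001,"dy":0,"dz":0.077,"rx":0,"ry":0,"rz":0}]';python3 -m inch '[{"dx":0,"dy":0,"dz":0.00125,"rx":0,"ry":0,"rz":0},{"dx":0,"dy":0,"dz":0.0025,"rx":0,"ry":0,"rz":0},{"dx":0,"dy":0,"dz":0.00375,"rx":0,"ry":0,"rz":0}]'
```

```text
time: 9.05
tool_pos: [0.6114, 0.2195, 0.08]
tool_rot: [-0.0, 0.641, 0.768, -0.0]
contact_force: [0.5, 0.4, 0.4]
gripper_width: 0.002
grasp_force: 0.0
time: 9.35
tool_pos: [0.6128, 0.2205, 0.0794]
tool_rot: [0.001, 0.64, 0.768, 0.001]
contact_force: [-0.0, -0.6, 0.1]
gripper_width: -0.001
grasp_force: 0.0
```

```bash
for i in 1 2 3; do python3 -m inch '[{"dx":0,"dy":0,"dz":0.00125,"rx":0,"ry":0,"rz":0},{"dx":0,"dy":0,"dz":0.0025,"rx":0,"ry":0,"rz":0}]' | grep -E 'pos|force' ; done
```

```text
tool_pos: [0.6122, 0.2204, 0.0766]
contact_force: [0.6, 0.7, -0.0]
grasp_force: 0.0
tool_pos: [0.6121, 0.2204, 0.0743]
contact_force: [-0.6, 0.8, 0.9]
grasp_force: 0.7
tool_pos: [0.6123, 0.2206, 0.0727]
contact_force: [-0.1, 1.0, 1.7]
grasp_force: 0.9
```

```bash
python3 -m inch '[{"dx":0,"dy":0,"dz":0.00125,"rx":0,"ry":0,"rz":0},{"dx":0,"dy":0,"dz":0.00125,"rx":0,"ry":0,"rz":0}]' | grep -E 'pos|force'; python3 -m inch '[{"dx":0,"dy":0,"dz":0.00125,"rx":0,"ry":0,"rz":0},{"dx":0,"dy":0,"dz":0.00125,"rx":0,"ry":0,"rz":0}]' | grep -E 'pos|force'
```

```text
tool_pos: [0.6123, 0.2206, 0.0717]
contact_force: [-0.6, 0.2, 2.9]
grasp_force: 1.1
tool_pos: [0.6124, 0.2207, 0.0715]
contact_force: [-1.7, 2.1, 6.7]
grasp_force: 3.0
```

The red end gave about 3 mm at about 2 N before going stiff, so the left flange rocks and is the bad one (rim about 0.061). I'll release slowly and move the bar to the right flange.

```bash
python3 -m inch '[{"dx":0,"dy":0,"dz":-0.0015,"rx":0,"ry":0,"rz":0},{"dx":0,"dy":0,"dz":-0.003,"rx":0,"ry":0,"rz":0},{"dx":0,"dy":0,"dz":-0.0045,"rx":0,"ry":0,"rz":0},{"dx":0,"dy":0,"dz":-0.006,"rx":0,"ry":0,"rz":0},{"dx":0,"dy":0,"dz":-0.009,"rx":0,"ry":0,"rz":0}]'; python3 -m inch '[{"dx":0,"dy":0,"dz":-0.03,"rx":0,"ry":0,"rz":0},{"dx":0,"dy":0,"dz":-0.06,"rx":0,"ry":0,"rz":0},{"dx":0,"dy":0,"dz":-0.085,"rx":0,"ry":0,"rz":0},{"dx":-0.05,"dy":0,"dz":-0.085,"rx":0,"ry":0,"rz":0},{"dx":-0.095,"dy":0,"dz":-0.085,"rx":0,"ry":0,"rz":0}]' 1;python3 -m inch '[{"dx":0,"dy":0,"dz":0,"rx":0,"ry":0,"rz":0},{"dx":0,"dy":0,"dz":0,"rx":0,"ry":0,"rz":0}]';python3 red.py .0744 w4 10.4; python3 go.py .6258 .1448 .0796 10.4
```

```text
time: 10.85
tool_pos: [0.6116, 0.2198, 0.0769]
tool_rot: [0.0, 0.641, 0.768, -0.0]
contact_force: [0.2, 0.2, -0.2]
gripper_width: 0.001
grasp_force: 0.0
time: 11.35
tool_pos: [0.6261, 0.145, 0.1467]
tool_rot: [0.001, 0.64, 0.769, 0.001]
contact_force: [0.4, 0.0, 0.6]
gripper_width: 0.843
grasp_force: 0.0
time: 11.55
tool_pos: [0.6254, 0.1448, 0.1452]
tool_rot: [0.0, 0.641, 0.767, 0.0]
contact_force: [-0.4, 0.5, -0.7]
gripper_width: 0.998
grasp_force: 0.0
[ 259   81   49   43 2083] ((0.6112260818481445, 0.22486966848373413), (0.030131826177239418, 0.02463570423424244), 10.271860122680664) bar centre [0.62602865 0.14421681]
d [-0.001   0.0004  0.082 ] r [ 0.0004 -0.0002 -0.0011] t 11.6 F [ 0.16 -0.46 -0.01] pos [0.6253 0.1455 0.1452] j [ 0.11  0.16  1.65  0.    1.34 -0.07]
```

```bash
python3 -m inch '[{"dx":0,"dy":0,"dz":0.025,"rx":0,"ry":0,"rz":0},{"dx":0,"dy":0,"dz":0.05,"rx":0,"ry":0,"rz":0},{"dx":0,"dy":0,"dz":0.07,"rx":0,"ry":0,"rz":0},{"dx":0,"dy":0,"dz":0.08,"rx":0,"ry":0,"rz":0},{"dx":0,"dy":0,"dz":0.08,"rx":0,"ry":0,"rz":0}]'; python3 -m inch '[{"dx":0,"dy":0,"dz":0,"rx":0,"ry":0,"rz":0},{"dx":0,"dy":0,"dz":0,"rx":0,"ry":0,"rz":0},{"dx":0,"dy":0,"dz":0,"rx":0,"ry":0,"rz":0},{"dx":0,"dy":0,"dz":0,"rx":0,"ry":0,"rz":0},{"dx":0,"dy":0,"dz":0,"rx":0,"ry":0,"rz":0}]' -1
```

```text
time: 12.1
tool_pos: [0.6245, 0.146, 0.0797]
tool_rot: [-0.001, 0.64, 0.768, -0.001]
contact_force: [-0.0, -0.5, 0.3]
gripper_width: 1.003
grasp_force: 0.0
time: 12.6
tool_pos: [0.6262, 0.1456, 0.0824]
tool_rot: [0.001, 0.641, 0.768, 0.001]
contact_force: [-0.1, 1.0, 6.2]
gripper_width: 0.219
grasp_force: 60.3
```

```bash
python3 -m inch '[{"dx":0,"dy":0,"dz":0,"rx":0,"ry":0,"rz":0},{"dx":0,"dy":0,"dz":0,"rx":0,"ry":0,"rz":0}]'; python3 -c "
from plant import state; s=state(); print(s['ft_torque'],s['tool_pos'],s['tool_rot'])"; python3 red.py .0744 w5 10.4
```

```text
time: 12.8
tool_pos: [0.6262, 0.1455, 0.0824]
tool_rot: [0.001, 0.641, 0.768, 0.001]
contact_force: [-1.1, 0.5, 4.2]
gripper_width: 0.218
grasp_force: 59.7
[-0.01666687  0.13510667  0.03992467] [0.62617829 0.14554634 0.08242993] [0.00084083 0.64051781 0.7679423  0.00092369]
[ 247   69   71   62 4282] ((0.6112080216407776, 0.2248997837305069), (0.03015320375561714, 0.025045743212103844), 10.387207984924316) bar centre [0.62601059 0.14424692]
```

```bash
python3 -m inch '[{"dx":0,"dy":0,"dz":-0.005,"rx":0,"ry":0,"rz":0},{"dx":0,"dy":0,"dz":-0.02,"rx":0,"ry":0,"rz":0},{"dx":0,"dy":0,"dz":-0.04,"rx":0,"ry":0,"rz":0},{"dx":0,"dy":0,"dz":-0.055,"rx":0,"ry":0,"rz":0},{"dx":0,"dy":0,"dz":-0.055,"rx":0,"ry":0,"rz":0}]';python3 -m inch '[{"dx":0,"dy":0,"dz":0,"rx":0,"ry":0,"rz":0}]'; python3 go.py .6245 -.2215 .125 10.4
```

```text
time: 13.35
tool_pos: [0.6277, 0.1458, 0.1294]
tool_rot: [0.003, 0.64, 0.768, 0.003]
contact_force: [0.6, -0.3, -4.6]
gripper_width: 0.219
grasp_force: 59.1
time: 13.45
tool_pos: [0.6261, 0.1456, 0.1265]
tool_rot: [0.001, 0.641, 0.768, 0.001]
contact_force: [0.9, 0.7, -6.1]
gripper_width: 0.22
grasp_force: 59.1
d [-0.451  -0.0843  0.0017] r [ 0.002   0.0001 -0.0007] t 13.45 F [ 0.95  0.68 -6.15] pos [0.6261 0.1456 0.1265] j [ 0.11  0.17  1.66  0.    1.3  -0.07]
```

```bash
python3 -m inch '[{"dx":-0.03,"dy":-0.006,"dz":0,"rx":0,"ry":0,"rz":0},{"dx":-0.08,"dy":-0.015,"dz":0,"rx":0,"ry":0,"rz":0},{"dx":-0.13,"dy":-0.024,"dz":0,"rx":0,"ry":0,"rz":0},{"dx":-0.18,"dy":-0.034,"dz":0,"rx":0,"ry":0,"rz":0},{"dx":-0.23,"dy":-0.043,"dz":0,"rx":0,"ry":0,"rz":0}]';python3 -m inch '[{"dx":-0.05,"dy":-0.009,"dz":0,"rx":0,"ry":0,"rz":0},{"dx":-0.1,"dy":-0.019,"dz":0,"rx":0,"ry":0,"rz":0},{"dx":-0.15,"dy":-0.028,"dz":0,"rx":0,"ry":0,"rz":0},{"dx":-0.19,"dy":-0.036,"dz":0,"rx":0,"ry":0,"rz":0},{"dx":-0.21,"dy":-0.04,"dz":0,"rx":0,"ry":0,"rz":0}]';python3 -m inch '[{"dx":-0.011,"dy":-0.0013,"dz":0,"rx":0,"ry":0,"rz":0},{"dx":-0.011,"dy":-0.0013,"dz":0,"rx":0,"ry":0,"rz":0},{"dx":-0.011,"dy":-0.0013,"dz":0,"rx":0,"ry":0,"rz":0}]';python3 go.py .6245 -.2215 .125 10.4; python3 red.py .118 w6 10.4
```

```text
time: 13.95
tool_pos: [0.6239, -0.043, 0.1245]
tool_rot: [-0.0, 0.64, 0.768, 0.0]
contact_force: [1.0, 1.0, -6.1]
gripper_width: 0.225
grasp_force: 59.1
time: 14.45
tool_pos: [0.6227, -0.2154, 0.1245]
tool_rot: [0.0, 0.642, 0.767, 0.0]
contact_force: [0.4, 1.4, -5.2]
gripper_width: 0.222
grasp_force: 59.1
time: 14.75
tool_pos: [0.6241, -0.2202, 0.125]
tool_rot: [-0.0, 0.64, 0.768, 0.001]
contact_force: [0.4, 0.9, -5.2]
gripper_width: 0.22
grasp_force: 59.1
d [-0.0017  0.0002  0.0001] r [ 0.0007 -0.0009 -0.    ] t 14.75 F [ 0.42  0.88 -5.24] pos [ 0.6241 -0.2202  0.125 ] j [-0.45  0.22  1.61  0.    1.31 -0.63]
[ 247   69   71   62 4274] ((0.6088911294937134, -0.14087343215942383), (0.029921911656856537, 0.024898292496800423), 10.421558380126953) bar centre [ 0.6236937  -0.22152629]
```

View pics/w6.png

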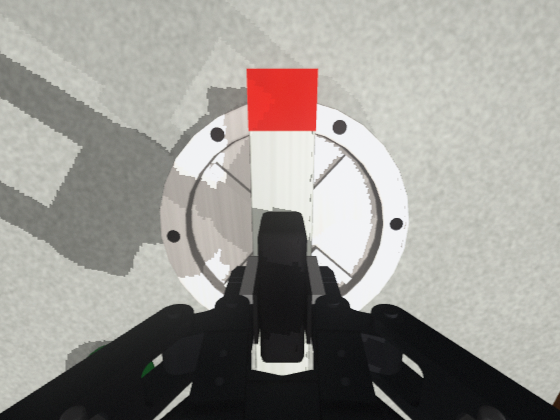

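The view shows the bar held over the right flange, with its red end at (283,100) and the rim spanning columns 160–409.

```bash
python3 - <<'E'
from h import *
K=optics.camera_info('wrist')
for z in (.058,.061):
    a=ray('wrist',160.5,217,z,K);b=ray('wrist',409,217,z,K); print(z,np.hypot(*(a-b)[:2]),(a+b)/2)
E
python3 go.py .6245 -.2215 .093 10.4
```

```text
0.058 0.16795118808949067 [ 0.62427485 -0.21190381  0.058     ]
0.061 0.16552415833859138 [ 0.62406351 -0.2109372   0.061     ]
d [-0.002   0.0001  0.0402] r [ 0.0007 -0.0007  0.0003] t 14.8 F [ 0.12  0.28 -4.81] pos [ 0.6241 -0.22    0.1252] j [-0.45  0.22  1.61  0.    1.31 -0.63]
```

```bash
python3 -m inch '[{"dx":-0.001,"dy":0.001,"dz":0.012,"rx":0,"ry":0,"rz":0},{"dx":-0.001,"dy":0.001,"dz":0.025,"rx":0,"ry":0,"rz":0},{"dx":-0.001,"dy":0.001,"dz":0.036,"rx":0,"ry":0,"rz":0},{"dx":-0.001,"dy":0.001,"dz":0.044,"rx":0,"ry":0,"rz":0},{"dx":-0.001,"dy":0.001,"dz":0.047,"rx":0,"ry":0,"rz":0}]';python3 -m inch '[{"dx":0,"dy":0,"dz":0.00125,"rx":0,"ry":0,"rz":0},{"dx":0,"dy":0,"dz":0.0025,"rx":0,"ry":0,"rz":0},{"dx":0,"dy":0,"dz":0.00375,"rx":0,"ry":0,"rz":0},{"dx":0,"dy":0,"dz":0.005,"rx":0,"ry":0,"rz":0}]'
```

```text
time: 15.3
tool_pos: [0.6242, -0.2216, 0.086]
tool_rot: [-0.001, 0.64, 0.768, 0.0]
contact_force: [0.4, -0.2, -6.2]
gripper_width: 0.221
grasp_force: 59.1
time: 15.7
tool_pos: [0.6254, -0.2223, 0.0843]
tool_rot: [0.001, 0.641, 0.768, 0.001]
contact_force: [-0.1, 0.7, -4.8]
gripper_width: 0.223
grasp_force: 59.1
```

```bash
python3 -m inch '[{"dx":0,"dy":0,"dz":0.00125,"rx":0,"ry":0,"rz":0},{"dx":0,"dy":0,"dz":0.0025,"rx":0,"ry":0,"rz":0}]'
```

```text
time: 15.9
tool_pos: [0.6252, -0.2222, 0.082]
tool_rot: [0.001, 0.641, 0.768, 0.001]
contact_force: [0.1, 0.1, -3.9]
gripper_width: 0.222
grasp_force: 59.1
```

```bash
python3 -m inch '[{"dx":0,"dy":0,"dz":0.00125,"rx":0,"ry":0,"rz":0},{"dx":0,"dy":0,"dz":0.0025,"rx":0,"ry":0,"rz":0}]'
```

```text
time: 16.1
tool_pos: [0.6251, -0.2221, 0.0798]
tool_rot: [0.0, 0.64, 0.768, 0.001]
contact_force: [0.7, 0.1, -3.7]
gripper_width: 0.222
grasp_force: 59.1
```

```bash
python3 -m inch '[{"dx":0,"dy":0,"dz":0.00125,"rx":0,"ry":0,"rz":0},{"dx":0,"dy":0,"dz":0.00125,"rx":0,"ry":0,"rz":0}]'
```

```text
time: 16.3
tool_pos: [0.6252, -0.2222, 0.079]
tool_rot: [0.001, 0.64, 0.768, 0.001]
contact_force: [-0.0, 0.3, -5.2]
gripper_width: 0.22
grasp_force: 59.3
```

```bash
python3 -m inch '[{"dx":0,"dy":0,"dz":0.00125,"rx":0,"ry":0,"rz":0},{"dx":0,"dy":0,"dz":0.00125,"rx":0,"ry":0,"rz":0}]'
```

```text
time: 16.5
tool_pos: [0.6253, -0.2222, 0.079]
tool_rot: [0.001, 0.64, 0.768, 0.001]
contact_force: [-2.8, 1.2, 2.0]
gripper_width: 0.219
grasp_force: 59.9
```

```bash
python3 -m inch '[{"dx":0,"dy":0,"dz":0.00125,"rx":0,"ry":0,"rz":0},{"dx":0,"dy":0,"dz":0.00125,"rx":0,"ry":0,"rz":0}]'
```

```text
time: 16.7
tool_pos: [0.6255, -0.2223, 0.079]
tool_rot: [0.001, 0.64, 0.768, 0.001]
contact_force: [-4.8, 2.3, 6.7]
gripper_width: 0.223
grasp_force: 60.7
```

```bash
python3 -m inch '[{"dx":0,"dy":0,"dz":-0.0015,"rx":0,"ry":0,"rz":0},{"dx":0,"dy":0,"dz":-0.0015,"rx":0,"ry":0,"rz":0}]'; python3 -m inch '[{"dx":0,"dy":0,"dz":0,"rx":0,"ry":0,"rz":0},{"dx":0,"dy":0,"dz":0,"rx":0,"ry":0,"rz":0},{"dx":0,"dy":0,"dz":0,"rx":0,"ry":0,"rz":0},{"dx":0,"dy":0,"dz":0,"rx":0,"ry":0,"rz":0},{"dx":0,"dy":0,"dz":0,"rx":0,"ry":0,"rz":0}]' -0.1
```

```text
time: 16.9
tool_pos: [0.6255, -0.2223, 0.0789]
tool_rot: [0.001, 0.64, 0.768, 0.001]
contact_force: [-2.0, 2.0, 2.9]
gripper_width: 0.221
grasp_force: 60.2
time: 17.4
tool_pos: [0.6252, -0.2222, 0.0781]
tool_rot: [0.001, 0.641, 0.768, 0.001]
contact_force: [0.3, 0.5, -0.4]
gripper_width: 0.452
grasp_force: 0.0
```

Released. Next I raise the tool, close the fingers, and go above the red end.

```bash
python3 -m inch '[{"dx":0,"dy":0,"dz":-0.02,"rx":0,"ry":0,"rz":0},{"dx":0,"dy":0,"dz":-0.05,"rx":0,"ry":0,"rz":0},{"dx":0,"dy":0,"dz":-0.08,"rx":0,"ry":0,"rz":0},{"dx":0.03,"dy":0,"dz":-0.08,"rx":0,"ry":0,"rz":0},{"dx":0.07,"dy":0,"dz":-0.08,"rx":0,"ry":0,"rz":0}]';python3 -m inch '[{"dx":0.025,"dy":0,"dz":0,"rx":0,"ry":0,"rz":0},{"dx":0.025,"dy":0,"dz":0,"rx":0,"ry":0,"rz":0},{"dx":0.025,"dy":0,"dz":0,"rx":0,"ry":0,"rz":0}]' -1; python3 red.py .071 w7 10.4; python3 go.py .611 -.147 .075 10.4
```

```text
time: 17.9
tool_pos: [0.6156, -0.1671, 0.1442]
tool_rot: [0.002, 0.641, 0.767, 0.001]
contact_force: [-0.2, 1.1, -0.6]
gripper_width: 0.449
grasp_force: 0.0
time: 18.2
tool_pos: [0.6111, -0.1467, 0.1418]
tool_rot: [0.0, 0.64, 0.768, 0.0]
contact_force: [-0.5, -1.0, 0.3]
gripper_width: 0.001
grasp_force: 0.0
[ 261  201   45   36 1509] ((0.6104666590690613, -0.14142894744873047), (0.029970288276672363, 0.025425545871257782), 10.422386169433594) bar centre [ 0.62526923 -0.22208181]
d [ 0.0006 -0.0003  0.0836] r [ 0.0008  0.0002 -0.0004] t 18.25 F [-0.25 -0.82 -0.05] pos [ 0.6113 -0.1474  0.1419] j [-0.36  0.13  1.68  0.    1.33 -0.54]
```

```bash
python3 -m inch '[{"dx":0.0005,"dy":0,"dz":0.025,"rx":0,"ry":0,"rz":0},{"dx":0.0005,"dy":0,"dz":0.05,"rx":0,"ry":0,"rz":0},{"dx":0.0005,"dy":0,"dz":0.07,"rx":0,"ry":0,"rz":0},{"dx":0.0005,"dy":0,"dz":0.08,"rx":0,"ry":0,"rz":0},{"dx":0.0005,"dy":0,"dz":0.08,"rx":0,"ry":0,"rz":0}]';python3 -m inch '[{"dx":0,"dy":0,"dz":0.00125,"rx":0,"ry":0,"rz":0},{"dx":0,"dy":0,"dz":0.0025,"rx":0,"ry":0,"rz":0},{"dx":0,"dy":0,"dz":0.00375,"rx":0,"ry":0,"rz":0}]'
```

```text
time: 18.75
tool_pos: [0.6104, -0.1471, 0.0763]
tool_rot: [-0.001, 0.641, 0.768, 0.0]
contact_force: [0.5, 0.5, -0.5]
gripper_width: -0.005
grasp_force: 0.0
time: 19.05
tool_pos: [0.6121, -0.1472, 0.0762]
tool_rot: [0.001, 0.64, 0.768, 0.001]
contact_force: [-0.3, -0.5, -0.7]
gripper_width: -0.003
grasp_force: 0.0
```

```bash
python3 -m inch '[{"dx":0,"dy":0,"dz":0.00125,"rx":0,"ry":0,"rz":0},{"dx":0,"dy":0,"dz":0.0025,"rx":0,"ry":0,"rz":0}]'
```

```text
time: 19.25
tool_pos: [0.6116, -0.147, 0.0734]
tool_rot: [0.001, 0.64, 0.768, 0.001]
contact_force: [0.4, -0.1, -0.1]
gripper_width: -0.003
grasp_force: 0.0
```

```bash
python3 -m inch '[{"dx":0,"dy":0,"dz":0.00125,"rx":0,"ry":0,"rz":0},{"dx":0,"dy":0,"dz":0.0025,"rx":0,"ry":0,"rz":0}]'
```

```text
time: 19.45
tool_pos: [0.6114, -0.147, 0.0711]
tool_rot: [0.001, 0.64, 0.768, 0.001]
contact_force: [-0.7, 0.5, 0.2]
gripper_width: 0.001
grasp_force: 0.1
```

```bash
python3 -m inch '[{"dx":0,"dy":0,"dz":0.00125,"rx":0,"ry":0,"rz":0},{"dx":0,"dy":0,"dz":0.00125,"rx":0,"ry":0,"rz":0}]'
```

```text
time: 19.65
tool_pos: [0.6115, -0.147, 0.071]
tool_rot: [0.0, 0.64, 0.768, 0.0]
contact_force: [-1.9, 0.2, 5.5]
gripper_width: 0.002
grasp_force: 2.4
```

It goes stiff at once at 0.071, so there is no rocking here. I'll bring it to about 8 N and hold.

```bash
python3 -m inch '[{"dx":0,"dy":0,"dz":0.0007,"rx":0,"ry":0,"rz":0},{"dx":0,"dy":0,"dz":0.0007,"rx":0,"ry":0,"rz":0},{"dx":0,"dy":0,"dz":0.0007,"rx":0,"ry":0,"rz":0},{"dx":0,"dy":0,"dz":0.0007,"rx":0,"ry":0,"rz":0},{"dx":0,"dy":0,"dz":0.0007,"rx":0,"ry":0,"rz":0}]'
```

```text
time: 20.15
tool_pos: [0.6115, -0.147, 0.071]
tool_rot: [0.0, 0.64, 0.768, 0.0]
contact_force: [-4.5, 1.5, 7.4]
gripper_width: 0.004
grasp_force: 3.6
```

```bash
python3 -m inch '[{"dx":0,"dy":0,"dz":-0.0015,"rx":0,"ry":0,"rz":0},{"dx":0,"dy":0,"dz":-0.003,"rx":0,"ry":0,"rz":0},{"dx":0,"dy":0,"dz":-0.006,"rx":0,"ry":0,"rz":0},{"dx":0,"dy":0,"dz":-0.04,"rx":0,"ry":0,"rz":0},{"dx":0,"dy":0,"dz":-0.085,"rx":0,"ry":0,"rz":0}]'; python3 -m inch '[{"dx":0,"dy":0,"dz":0,"rx":0,"ry":0,"rz":0},{"dx":-0.06,"dy":0,"dz":0,"rx":0,"ry":0,"rz":0},{"dx":-0.12,"dy":0,"dz":0,"rx":0,"ry":0,"rz":0},{"dx":-0.18,"dy":0,"dz":0,"rx":0,"ry":0,"rz":0},{"dx":-0.19,"dy":0,"dz":0,"rx":0,"ry":0,"rz":0}]';python3 -m inch '[{"dx":0,"dy":0,"dz":0,"rx":0,"ry":0,"rz":0},{"dx":0,"dy":0,"dz":0,"rx":0,"ry":0,"rz":0}]'; python3 red.py .071 w8 10.4; python3 go.py .6392 -.297 .075 10.4
```

```text
time: 20.65
tool_pos: [0.6094, -0.1463, 0.1352]
tool_rot: [-0.002, 0.641, 0.768, -0.0]
contact_force: [0.5, -0.9, -0.5]
gripper_width: -0.001
grasp_force: 0.0
time: 21.15
tool_pos: [0.6385, -0.3014, 0.137]
tool_rot: [0.001, 0.642, 0.767, -0.0]
contact_force: [0.4, 0.6, 0.7]
gripper_width: -0.003
grasp_force: 0.0
time: 21.35
tool_pos: [0.6383, -0.2956, 0.1368]
tool_rot: [-0.0, 0.64, 0.768, 0.001]
contact_force: [0.8, -0.6, -0.2]
gripper_width: 0.002
grasp_force: 0.0
d [-0.0026  0.0005  0.0775] r [ 0.0006 -0.0007  0.    ] t 21.4 F [0.48 0.19 0.09] pos [ 0.6384 -0.2951  0.137 ] j [-0.54  0.3   1.5   0.    1.35 -0.72]
```

```bash
python3 -m inch '[{"dx":-0.002,"dy":0.0005,"dz":0.025,"rx":0,"ry":0,"rz":0},{"dx":-0.002,"dy":0.0005,"dz":0.05,"rx":0,"ry":0,"rz":0},{"dx":-0.002,"dy":0.0005,"dz":0.067,"rx":0,"ry":0,"rz":0},{"dx":-0.002,"dy":0.0005,"dz":0.074,"rx":0,"ry":0,"rz":0},{"dx":-0.002,"dy":0.0005,"dz":0.074,"rx":0,"ry":0,"rz":0}]';python3 -m inch '[{"dx":0,"dy":0,"dz":0.00125,"rx":0,"ry":0,"rz":0},{"dx":0,"dy":0,"dz":0.0025,"rx":0,"ry":0,"rz":0},{"dx":0,"dy":0,"dz":0.00375,"rx":0,"ry":0,"rz":0}]'
```

```text
time: 21.9
tool_pos: [0.6388, -0.2969, 0.0772]
tool_rot: [-0.001, 0.64, 0.768, 0.0]
contact_force: [-0.2, -0.0, 0.5]
gripper_width: -0.001
grasp_force: 0.0
time: 22.2
tool_pos: [0.6399, -0.2984, 0.0765]
tool_rot: [0.001, 0.641, 0.768, 0.001]
contact_force: [0.0, 0.2, 0.4]
gripper_width: -0.001
grasp_force: 0.0
```

```bash
python3 -m inch '[{"dx":0,"dy":0,"dz":0.00125,"rx":0,"ry":0,"rz":0},{"dx":0,"dy":0,"dz":0.0025,"rx":0,"ry":0,"rz":0}]'
```

```text
time: 22.4
tool_pos: [0.6394, -0.2982, 0.0735]
tool_rot: [0.001, 0.641, 0.768, 0.001]
contact_force: [0.7, 0.7, -0.8]
gripper_width: 0.003
grasp_force: 0.0
```

```bash
python3 -m inch '[{"dx":0,"dy":0,"dz":0.00125,"rx":0,"ry":0,"rz":0},{"dx":0,"dy":0,"dz":0.0025,"rx":0,"ry":0,"rz":0}]'
```

```text
time: 22.6
tool_pos: [0.6393, -0.298, 0.0712]
tool_rot: [0.0, 0.641, 0.768, 0.001]
contact_force: [-0.3, -0.3, 0.1]
gripper_width: -0.002
grasp_force: 0.0
```

```bash
python3 -m inch '[{"dx":0,"dy":0,"dz":0.00125,"rx":0,"ry":0,"rz":0},{"dx":0,"dy":0,"dz":0.00125,"rx":0,"ry":0,"rz":0}]'
```

```text
time: 22.8
tool_pos: [0.6394, -0.298, 0.071]
tool_rot: [0.0, 0.64, 0.768, 0.001]
contact_force: [-1.7, 0.8, 4.7]
gripper_width: -0.004
grasp_force: 2.0
```

```bash
python3 -m inch '[{"dx":0,"dy":0,"dz":0.0008,"rx":0,"ry":0,"rz":0},{"dx":0,"dy":0,"dz":0.0008,"rx":0,"ry":0,"rz":0},{"dx":0,"dy":0,"dz":0.0008,"rx":0,"ry":0,"rz":0},{"dx":0,"dy":0,"dz":0.0008,"rx":0,"ry":0,"rz":0},{"dx":0,"dy":0,"dz":0.0008,"rx":0,"ry":0,"rz":0}]'; python3 -m inch '[{"dx":0,"dy":0,"dz":-0.0015,"rx":0,"ry":0,"rz":0},{"dx":0,"dy":0,"dz":-0.003,"rx":0,"ry":0,"rz":0},{"dx":0,"dy":0,"dz":-0.006,"rx":0,"ry":0,"rz":0},{"dx":0,"dy":0,"dz":-0.04,"rx":0,"ry":0,"rz":0},{"dx":0,"dy":0,"dz":-0.1,"rx":0,"ry":0,"rz":0}]'; python3 -m inch '[{"dx":-0.06,"dy":-0.05,"dz":-0.03,"rx":0,"ry":0,"rz":0},{"dx":-0.1,"dy":-0.1,"dz":-0.08,"rx":0,"ry":0,"rz":0},{"dx":-0.1,"dy":-0.15,"dz":-0.1,"rx":0,"ry":0,"rz":0},{"dx":-0.1,"dy":-0.18,"dz":-0.1,"rx":0,"ry":0,"rz":0},{"dx":-0.1,"dy":-0.18,"dz":-0.1,"rx":0,"ry":0,"rz":0}]'
python3 - <<'E'
from h import *
f=save('top','t9'); K=optics.camera_info('top'); h,s,v=cv2.split(cv2.cvtColor(f,cv2.COLOR_RGB2HSV))
red=((h<8)|(h>172))&(s>150)&(v>100); red[250:]=0
n,l,st,c=cv2.connectedComponentsWithStats(red.astype(np.uint8))
for i in range(1,n):
    if 20<st[i,4]<120: print(st[i],ray('top',*c[i],.071,K), ray('top',*c[i],.071,K)-.082*np.array([-.18,.984,0]))
cv2.imwrite('pics/t9c.png',cv2.resize(f[130:290,120:440],(800,400),interpolation=cv2.INTER_CUBIC)[:,:,::-1])
E
```

```text
time: 23.3
tool_pos: [0.6394, -0.2981, 0.071]
tool_rot: [0.0, 0.64, 0.768, 0.0]
contact_force: [-3.5, 1.6, 6.8]
gripper_width: 0.003
grasp_force: 3.3
time: 23.8
tool_pos: [0.6364, -0.2964, 0.1447]
tool_rot: [-0.005, 0.641, 0.768, -0.0]
contact_force: [0.8, -0.5, 0.3]
gripper_width: 0.002
grasp_force: 0.0
time: 24.3
tool_pos: [0.5091, -0.4054, 0.2325]
tool_rot: [0.002, 0.642, 0.766, -0.0]
contact_force: [1.3, -0.6, -0.3]
gripper_width: -0.002
grasp_force: 0.0
[320 175   8  10  66] [ 0.6076262  -0.14142774  0.071     ] [ 0.6223862  -0.22211574  0.071     ]
[478 176  21  23 104] [ 0.57543123 -0.63232574  0.071     ] [ 0.59019123 -0.71301374  0.071     ]
[495 193  14  15  62] [ 0.53500703 -0.67242307  0.071     ] [ 0.54976703 -0.75311107  0.071     ]
[449 236   9  10  31] [ 0.41653931 -0.52159069  0.071     ] [ 0.43129931 -0.60227869  0.071     ]
[424 240  20  10  63] [ 0.40108118 -0.46007559  0.071     ] [ 0.41584118 -0.54076359  0.071     ]
[451 243  16   7  40] [ 0.39883899 -0.53709193  0.071     ] [ 0.41359899 -0.61777993  0.071     ]
```

View pics/t9c.png

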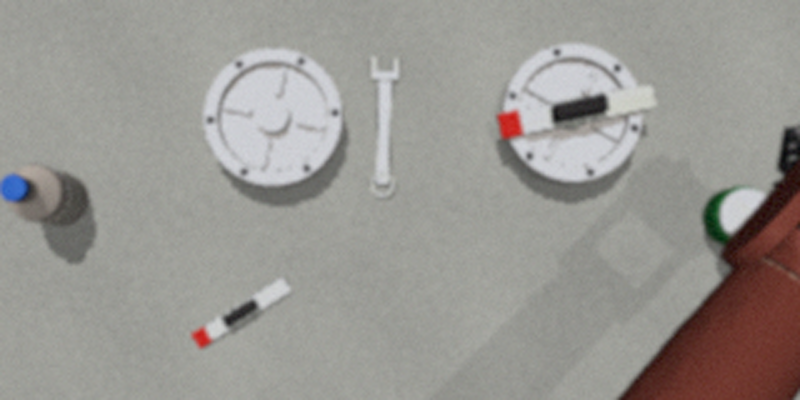

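The bar lies centred on the right flange (about (577,110) in the crop), and the bystanders have not moved. Handing in.

```bash
python3 -c "
from plant import ticket; print(ticket.job_done())"
```

```text
the job is handed in; nothing more can be done
None
```

The left flange rocked when its red end was pressed, so I moved the straightedge to the sound right flange, where both ends stayed level at about 7 N; I left it centred there (within about 1 mm by the top camera) and handed the job in without being shown a verdict.

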